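# Empty the hanging bin of spent cells

## Robot

A 6-joint arm with a two-finger parallel gripper is mounted at the origin on a cart in front of the work surface, level with it; the furniture and walls round the work are solid. World frame = base frame: x ahead of the robot, y to its left, z up, the work surface at z = 0. Lengths are in m, angles in rad, forces in N, time in s.
With the tool pointing down it reaches from about 0.375 to 0.975 m from the base axis. Payload 3.8 kg.
Tool frame: the origin (TCP) lies on the mounting face of the last link; the fingertips stand 173 mm ahead of it and the grasp point (between the pads) lies 155 mm ahead of it; z points along the fingers, y is the line along which they close (so a half turn about z gives the same grasp; the last joint's range is limited). The gripper opens to 85 mm and grips with 20 to 120 N. Pads are 22 mm wide; open, the fingers measure 114 mm over their backs; the gripper's body (76 mm by 85 mm) begins 54 mm behind the grasp point. The pads swing forward as they close: fully open they stand 13 mm farther back than shut.
Start: joints at [1.134, 0.264, 1.604, -0, 1.274, -0.037], TCP at [0.263, 0.622, 0.405] pointing down, gripper open.
Joint ranges: [-2.63, 2.63], [-0.94, 2.18], [0.31, 2.57], [-1.31, 4.45], [0, 2.66], [-2.55, 2.55]. Speed limits (rad/s): [2.57, 2.57, 3.14, 3.14, 3.14, 3.14].

## Interface

Orientations are given as a rotation vector (axis times angle).
In Python, from workcell import bot gives the robot as it stands.
- The arm moves only by the tool drive_tool, never from a script. Its argument "increments" is a list of rows, each an object with "delta_pos": the shift along the tool's x, y, z in mm, a list of three; "turn": the turn about the tool's z in rad; "jaw": the opening, from -1 (shut) to 1 (fully open). A call has 1 to 8 rows; each row shifts and turns the commanded pose from where the row before left it, along the tool's axes as they then stand; what a row does not reach is not made up. A row lasts 1/12 s, in which the tool goes at most 41.7 mm and 7.16 degrees, less where a joint would pass 70% of its speed; a pose out of reach is approached as far as the arm can. A call is refused whole if a number of a shift passes 41.7 or a number of a turn 0.125, either way. A call with a gripper value outside its range is refused whole. The fingers move at their own pace and stop on an object; "grip_force" is the grip in N (left out, the last holds). Time passes only in rows, so rows that do not move let the fingers close. It gives the time, the measured TCP pose, the force, the opening and the grip force at its end, in the units of the state.
- bot.read_state(): the state, without advancing time (a new reading comes with each control period).
- bot.read_camera(name): name is "scene" or "top"; returns a dict with "pixels" (420x560x3 uint8, red, green, blue), "fovy" (degrees; the focal length in pixels is half the picture's height over the tangent of half this angle, whatever the lens; pixels are square), "cx", "cy" (the principal point, pixels), "camera_from_world" (4x4, takes a point from world to camera coordinates). Camera axes: x right, y down, z forward; pixel columns grow to the right and rows downward; lengths in m; the calibration is good to about 2 mm. A picture is of the moment at which its call begins. There is no depth.
- bot.finish_job(): hands the job in; it is judged then, once.
The state is a dict: "time": time; "q": joint angles; "joint_vel": joint speeds; "joint_torque": joint torques, N m; "tool_pos": TCP position; "tcp_rot": TCP orientation; "wrist_force": force on the tool from outside, world axes, zero at the start; "torque": the same for the moment, N m; "width": opening from 0.0 (shut) to 1.0 (fully open); "grip_force": force on a finger pad.
Only numpy, scipy, OpenCV 4.12 (cv2) and the standard library are available. Lean on these libraries where they do the work, as an engineer would, in place of code of your own. Each camera call takes 0.05 s, during which the arm holds its last target. There are 200 camera calls.

## Task

Two grey parts bins hang side by side on the little rail stand: lift the one that holds the three spent battery cells up and off the rail and stand it on the desk with the cells still in it, and let go. Then take it again in a hold that lets you tip it, tip it mouth-down over the open brown carton so that all three cells slide into it, and stand the emptied bin upright on the desk again, beside the carton. Leave the other bin hanging and the multimeter and flux tin undisturbed.

Things in the scene. Friction and masses are not known exactly. Their poses are not given: they have to be found in the camera images.
- bin_cells: the bin to empty, with the cells in it: grey plastic, 100 (x) x 62 (y) x 50 mm high, walls and floor 3 mm, empty about 0.12 kg. Origin: centre of underside; z up; -x is the open mouth, +x the rear wall (50 mm high). Side walls 45 mm high from x = -22 to +50 mm, 24 mm from there to the mouth. Hangs level at the start, underside 90 mm above the desk, mouth away from the rail
- bin_cells_bar (a point): that bin's fixed carry bar, 12 mm square, which spans it along y at x = 0 from z = 60 to 72 mm on a 14 mm wide strap at each end, open below; this point is the bar's middle (z = 66 mm), axes as the bin's
- bin_cells_mouth (a point): middle of the sill of that bin's open mouth (x = -50, z = 8 mm in the bin's frame); the floor rises to it in a shallow 12-degree ramp over the last 26 mm
- bin_cells_lip (a point): that bin's hanging lip, 56 mm wide, behind the top of the rear wall (point: x = 55, z = 46 mm): underside at z = 46 mm, with a flange at x = 59 to 63 mm reaching down to z = 34 mm. It hooks over the stand's rail: to free it, lift the bin at least 15 mm (the flange must clear the rail), then draw it 20 mm or more towards its mouth side
- bin_empty: the other bin, same size, shape and frame as bin_cells but empty, hanging beside it (18 to 88 mm clear between the two); leave it hanging
- stand: fixed stand: two posts (y = +-135 mm, to z = 136 mm) on flat feet (x -55 to +60 mm, 26 mm wide, 8 mm high) and a rail, a flat bar 5 mm thick along y, top 136 mm above the desk; a second bar at z = 93 to 107 mm backs the bins. Origin: on the desk under the rail's middle; the bins hang on its -x side, centres at x = -57 mm, y = +-40 to 75 mm; +x points away from them
- mat_front (a point): middle of the front edge of the dark desk mat (780 mm along y, 300 mm along x from here away from the robot). The mat's top is the work surface, z = 0; the bare desk round it is 3 mm lower, so a bin set down across the edge stands crooked
- carton: open brown box without lid or markings, 160 x 160 mm outside, 60 mm high, walls and floor 4 mm, no lid. Fixed. Origin: centre of its underside, x and y along its sides
- cell_0: AA-size battery cell, 50 mm long (along its y), 15 mm thick, about 23 g; origin at the middle of its underside; lies lengthwise (along the bin's x) on the floor of bin_cells at the start, slides freely when the bin is tipped steeply (about 60 to 80 degrees)
- cell_1: AA-size battery cell, 50 mm long (along its y), 15 mm thick, about 23 g; origin at the middle of its underside; lies lengthwise (along the bin's x) on the floor of bin_cells at the start, slides freely when the bin is tipped steeply (about 60 to 80 degrees)
- cell_2: AA-size battery cell, 50 mm long (along its y), 15 mm thick, about 23 g; origin at the middle of its underside; lies lengthwise (along the bin's x) on the floor of bin_cells at the start, slides freely when the bin is tipped steeply (about 60 to 80 degrees)
- multimeter: handheld multimeter lying flat, 135 (x) x 68 (y) x 42 mm high, origin centre of underside; a bystander
- flux_tin: round flux tin, 52 mm diameter, 18 mm high, origin centre of underside; a bystander

How it is judged:
By the outcome, as a careful person would: the job done as asked, in the order asked, and still so for the second after the job is handed in, with the robot touching nothing.
It also fails if it takes over 72 s, if anything falls off the work surface, if the arm or the gripper's body presses on something with over 40 N, if the wrist force passes 120 N, or if a joint passes its speed limit or range.

## Working session

There is one attempt and no reset: what is moved stays moved. The work goes in short steps, Python scripts to look and compute and a tool call to move; the robot and the scene stay as the last step left them, time stands still between calls to the robot, and variables do not carry over. Pictures are saved under pics/ and viewed, at most 10 in all, crops included, and the job is handed in when it is done.

Besides the shell and the picture viewer there is one more tool, called after "Request:" in YAML: its name, and indented under it one key for each argument. drive_tool: Moves the arm, as the interface text tells. Its arguments: {"type":"object","properties":{"increments":{"type":"array"},"grip_force":{"type":"number"}},"required":["increments"]}

```bash
ls; mkdir -p pics; python3 - <<'E'
from workcell import bot
import cv2,pickle
d={}
for n in("scene","top"):
    c=bot.read_camera(n);d[n]=c
    cv2.imwrite(f"pics/{n}0.png",c["pixels"][:,:,::-1])
    print(n,c["fovy"],c["cx"],c["cy"]);print(c["camera_from_world"].round(4).tolist())
pickle.dump(d,open("c0.pkl","wb"))
print(bot.read_state())
E
```

```text
pics
scene 43.69403398815712 281.49244617218983 205.3985892619649
[[0.792, -0.6103, 0.0141, -0.2881], [-0.4676, -0.6213, -0.6287, 0.507], [0.3924, 0.4914, -0.7775, 0.7575], [0.0, 0.0, 0.0, 1.0]]
top 45.96862600292722 277.7377792991221 212.62080102110139
[[0.013, -0.9999, -0.0098, 0.288], [-0.9843, -0.0111, -0.1764, 0.5901], [0.1763, 0.0119, -0.9843, 1.168], [0.0, 0.0, 0.0, 1.0]]
{'time': 0.1, 'q': array([ 1.13411472e+00,  2.64680621e-01,  1.60525663e+00, -1.63520541e-05,
        1.27372577e+00, -3.69283004e-02]), 'joint_vel': array([-0.00100549, -0.00082503, -0.00322123,  0.00046371,  0.00169898,
        0.00059614]), 'joint_torque': array([ 9.75652874e-04, -5.16703963e+01, -3.68592918e+01,  8.67372751e-05,
        6.21595042e-03,  2.44041655e-05]), 'tool_pos': array([0.26259075, 0.62148241, 0.40347391]), 'tcp_rot': array([-0.62365719, -3.07858571,  0.00316665]), 'wrist_force': array([-0.13552519,  0.9862619 , -0.95132995]), 'torque': array([-0.04884138, -0.0012866 ,  0.00584148]), 'grip_force': 0.0, 'width': 0.9977151544891947}
```

View pics/scene0.png

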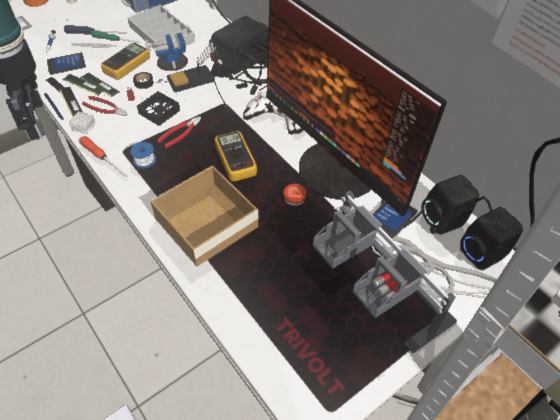

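View pics/top0.png

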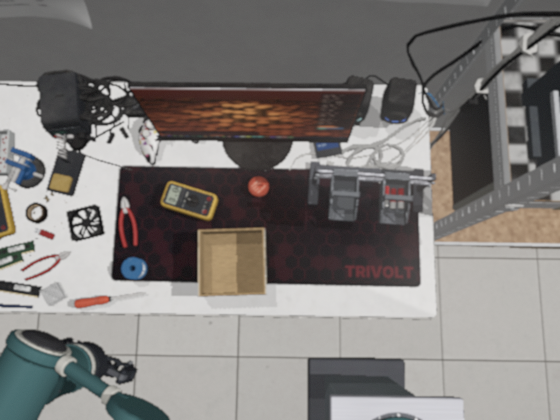

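The bin with the red cells is the right-hand one: scene (385,285), top (396,195). The empty bin is at top (343,195), the carton at top (232,262), the multimeter at (190,200) and the tin at (259,187).

```bash
cat > h.py <<'E'
import numpy as np,cv2,pickle
def f(c): return 210/np.tan(np.radians(c["fovy"])/2)
def ray(c,u,v):
    T=c["camera_from_world"];R=T[:3,:3]
    d=R.T@np.array([(u-c["cx"])/f(c),(v-c["cy"])/f(c),1]);return -R.T@T[:3,3],d
def plane(c,u,v,z):
    o,d=ray(c,u,v);return (o+d*(z-o[2])/d[2]).round(4)
def proj(c,p):
    T=c["camera_from_world"];q=T[:3,:3]@np.asarray(p)+T[:3,3]
    return np.array([c["cx"],c["cy"]])+f(c)*q[:2]/q[2]
E
python3 - <<'E'
import pickle,cv2,numpy as np
from h import *
d=pickle.load(open("c0.pkl","rb"))
t=d["top"]["pixels"][150:240,300:440,::-1];s=d["scene"]["pixels"][180:360,290:460,::-1]
a=cv2.resize(t,None,fx=5.5,fy=5.5,interpolation=cv2.INTER_CUBIC)
cv2.imwrite("pics/topcrop.png",a)
cv2.imwrite("pics/scenecrop.png",cv2.resize(s,None,fx=3.3,fy=3.3,interpolation=cv2.INTER_CUBIC))
c=d["top"]
for n,z,p in(("carton top",.06,[(198,230),(266,228),(267,294),(198,296)]),("mat",0,[(118,168),(420,172),(419,286),(114,280)])):
    print(n,[plane(c,*q,z).tolist() for q in p])
hsv=cv2.cvtColor(c["pixels"],cv2.COLOR_RGB2HSV)
m=cv2.inRange(hsv,(10,60,60),(28,255,255));m[:,:180]=0;m[:220]=0;m[310:]=0;m[:,290:]=0
k=max(cv2.findContours(m,0,2)[0],key=cv2.contourArea);print(cv2.minAreaRect(k))
E
```

```text
carton top [[0.5401, 0.4894, 0.06], [0.547, 0.3233, 0.06], [0.388, 0.3181, 0.06], [0.3811, 0.4828, 0.06]]
mat [[0.7107, 0.7174, 0.0], [0.7081, -0.074, 0.0], [0.4135, -0.0605, 0.0], [0.4187, 0.707, 0.0]]
((231.21925354003906, 260.73577880859375), (67.09040832519531, 67.57504272460938), 88.26429748535156)
```

View pics/topcrop.png

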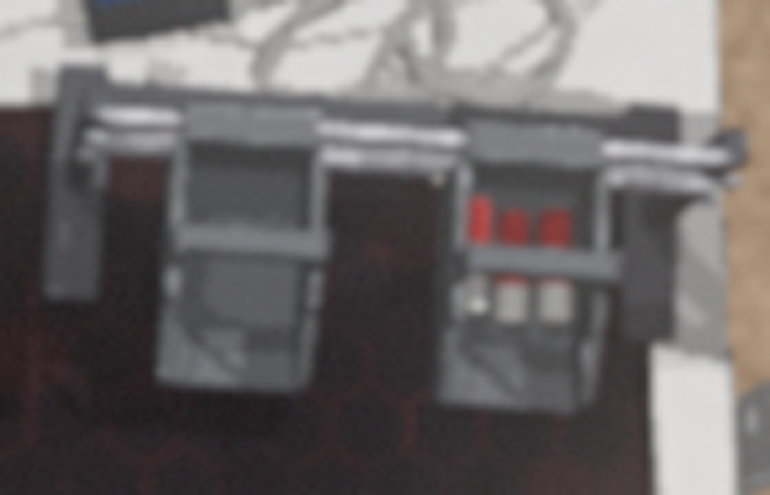

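View pics/scenecrop.png

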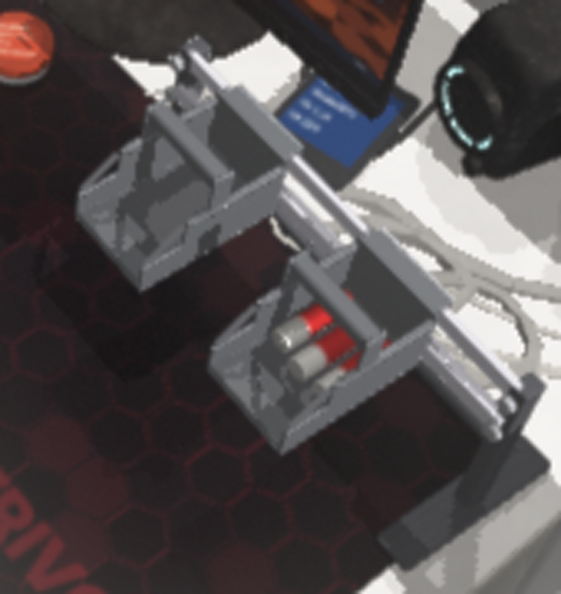

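The right-hand bin's bar runs from (468,258) to (620,265) in the top crop and from (300,258) to (372,345) in the scene crop. Mouths point towards the robot. Next I'll compute poses.

```bash
python3 - <<'E'
import pickle
from h import *
d=pickle.load(open("c0.pkl","rb"));c=d["top"];s=d["scene"]
T=lambda u,v,z:plane(c,300+u/5.5-.4,150+v/5.5-.4,z)[:2]
S=lambda u,v,z:plane(s,290+u/3.3-.35,180+v/3.3-.35,z)[:2]
for n,p,z in(("barC top",[(468,246),(620,253),(468,276),(620,281)],.162),("barE top",[(178,228),(330,232)],.162),
 ("rail",[(100,108),(735,146)],.136),("lipC",[(468,124),(606,130)],.14),("sillC",[(438,400),(577,410)],.098),("sillE",[(157,382),(307,388)],.098),("footL",[(45,298),(98,300)],.008),("footR",[(622,338),(672,342)],.008)):
    a=np.array([T(*q,z) for q in p]);e=a[1]-a[0];print(n,a.tolist(),"len",np.linalg.norm(e).round(4),"yaw(y axis)",np.degrees(np.arctan2(e[0],-e[1])).round(2))
print("scene bar C top",S(303,250,.162),S(378,338,.162), "barE",S(155,100,.162),S(228,175,.162))
print([c["cx"]],plane(c,232,262,.03))
# carton from scene: outer top rim corners
print("carton scene",[plane(s,*p,.06)[:2].tolist() for p in((152,207),(209,169),(258,214),(196,259-14))])
E
```

```text
barC top [[0.6119, 0.0531], [0.6096, -0.009], [0.5993, 0.0534], [0.5979, -0.0086]] len 0.0621 yaw(y axis) -2.12
barE top [[0.6181, 0.1719], [0.6171, 0.1095]] len 0.0624 yaw(y axis) -0.92
rail [[0.6758, 0.202], [0.662, -0.0659]] len 0.2683 yaw(y axis) -2.95
lipC [[0.6693, 0.0472], [0.6673, -0.0108]] len 0.058 yaw(y axis) -1.97
sillC [[0.5581, 0.0543], [0.5544, -0.0051]] len 0.0595 yaw(y axis) -3.56
sillE [[0.5645, 0.175], [0.5626, 0.1105]] len 0.0645 yaw(y axis) -1.69
footL [[0.6187, 0.2188], [0.618, 0.1941]] len 0.0247 yaw(y axis) -1.62
footR [[0.6027, -0.0493], [0.6011, -0.0724]] len 0.0232 yaw(y axis) -3.96
scene bar C top [0.616  0.0504] [ 0.6089 -0.0102] barE [0.6205 0.1716] [0.6178 0.1093]
[277.7377792991221] [0.4654 0.407  0.03  ]
carton scene [[0.3803, 0.4636], [0.533, 0.4836], [0.5452, 0.3163], [0.4025, 0.327]]
```

Request:
drive_tool:
  increments:
    - {"delta_pos": [0,0,0],"turn": 0.122,"jaw": 0}
    - {"delta_pos": [0,0,0],"turn": 0.122,"jaw": 0}
    - {"delta_pos": [0,0,0],"turn": 0.122,"jaw": 0}
    - {"delta_pos": [0,0,0],"turn": 0.122,"jaw": 0}
    - {"delta_pos": [0,0,0],"turn": 0.122,"jaw": 0}
    - {"delta_pos": [0,0,0],"turn": 0.122,"jaw": 0}
    - {"delta_pos": [0,0,0],"turn": 0.122,"jaw": 0}
    - {"delta_pos": [0,0,0],"turn": 0.122,"jaw": 0}
  grip_force: 30

```text
time: 0.77
tool_pos: [0.2626, 0.6216, 0.4039]
tcp_rot: [2.002, 2.421, -0.002]
wrist_force: [0.1, -0.3, 0.8]
width: 0.501
grip_force: 0.0
```

Request:
drive_tool:
  increments:
    - {"delta_pos": [0,0,0],"turn": 0.122,"jaw": 0}
    - {"delta_pos": [0,0,0],"turn": 0.122,"jaw": 0}
    - {"delta_pos": [-29,18.5,0],"turn": 0,"jaw": 0}
    - {"delta_pos": [-29,18.5,0],"turn": 0,"jaw": 0}
    - {"delta_pos": [-29,18.5,0],"turn": 0,"jaw": 0}
    - {"delta_pos": [-29,18.5,0],"turn": 0,"jaw": 0}
    - {"delta_pos": [-29,18.5,0],"turn": 0,"jaw": 0}
    - {"delta_pos": [-29,18.5,0],"turn": 0,"jaw": 0}

```text
time: 1.43
tool_pos: [0.3654, 0.4409, 0.4041]
tcp_rot: [2.275, 2.167, -0.001]
wrist_force: [0.3, -0.2, 1.2]
width: 0.499
grip_force: 0.0
```

Request:
drive_tool:
  increments:
    - {"delta_pos": [-29,18.5,0],"turn": 0,"jaw": 0}
    - {"delta_pos": [-29,18.5,0],"turn": 0,"jaw": 0}
    - {"delta_pos": [-29,18.5,0],"turn": 0,"jaw": 0}
    - {"delta_pos": [-29,18.5,0],"turn": 0,"jaw": 0}
    - {"delta_pos": [-29,18.5,0],"turn": 0,"jaw": 0}
    - {"delta_pos": [-29,18.5,0],"turn": 0,"jaw": 0}
    - {"delta_pos": [-29,18.5,0],"turn": 0,"jaw": 0}
    - {"delta_pos": [-29,18.5,0],"turn": 0,"jaw": 0}

```text
time: 2.1
tool_pos: [0.5018, 0.2019, 0.4043]
tcp_rot: [-2.275, -2.166, 0.001]
wrist_force: [0.2, -0.4, -0.2]
width: 0.5
grip_force: 0.0
```

```bash
cat >> h.py <<'E'
from scipy.spatial.transform import Rotation as Ro
def delta(target,yaw,st):
    "mm shift in tool axes to reach TCP target, and tool turn so that tool y has world yaw (deg)"
    R=Ro.from_rotvec(st["tcp_rot"]).as_matrix()
    d=(R.T@(np.asarray(target)-st["tool_pos"])*1e3).round(1)
    yw=np.degrees(np.arctan2(R[1,1],R[0,1]))
    t=-((yaw-yw+180)%360-180)
    print("t",round(st["time"],2),"tcp",st["tool_pos"].round(4),"tool y yaw",yw.round(2),"shift",d,"turn",np.radians(t).round(3),"q",st["q"].round(2),"F",st["wrist_force"].round(1),"w",round(st["width"],3),"g",round(st["grip_force"],1),"zaxis",R[:,2].round(3))
E
python3 -c "
from h import *;from workcell import bot
delta([.605,.022,.40],-3,bot.read_state())"
```

```text
t 2.1 tcp [0.5018 0.2019 0.4043] tool y yaw -2.81 shift [-174.6  111.9    4.3] turn 0.003 q [ 0.34  0.01  1.89 -0.    1.24  0.39] F [ 0.2 -0.4 -0.2] w 0.5 g 0.0 zaxis [-0.001 -0.    -1.   ]
```

Request:
drive_tool:
  increments:
    - {"delta_pos": [-29,18.5,0],"turn": 0,"jaw": 0}
    - {"delta_pos": [-29,18.5,0],"turn": 0,"jaw": 0}
    - {"delta_pos": [-29,18.5,0],"turn": 0,"jaw": 0}
    - {"delta_pos": [-29,18.5,0],"turn": 0,"jaw": 0}
    - {"delta_pos": [-29,18.5,0],"turn": 0,"jaw": 0}
    - {"delta_pos": [-29.5,19.5,20],"turn": 0.003,"jaw": 0}
    - {"delta_pos": [0,0,20],"turn": 0,"jaw": 0}
    - {"delta_pos": [0,0,0],"turn": 0,"jaw": 0}

```text
time: 2.77
tool_pos: [0.6038, 0.0218, 0.3595]
tcp_rot: [-2.278, -2.155, 0.01]
wrist_force: [-1.9, -0.4, -1.3]
width: 0.501
grip_force: 0.0
```

```bash
python3 - <<'E'
from h import *;from workcell import bot
st=bot.read_state();delta([.605,.022,.311],-3,st)
d={n:bot.read_camera(n) for n in("scene","top")};pickle.dump(d,open("c1.pkl","wb"))
a=cv2.resize(d["top"]["pixels"][150:250,330:430,::-1],None,fx=4,fy=4,interpolation=cv2.INTER_CUBIC)
b=cv2.resize(d["scene"]["pixels"][210:310,340:440,::-1],None,fx=4,fy=4,interpolation=cv2.INTER_CUBIC)
cv2.imwrite("pics/above.png",np.hstack([a,b]))
E
```

```text
t 2.77 tcp [0.6038 0.0218 0.3595] tool y yaw -3.17 shift [ 0.3  1.6 48.5] turn -0.003 q [-0.01  0.17  1.81 -0.    1.18  0.05] F [-1.9 -0.4 -1.3] w 0.501 g 0.0 zaxis [-0.008  0.    -1.   ]
```

View pics/above.png

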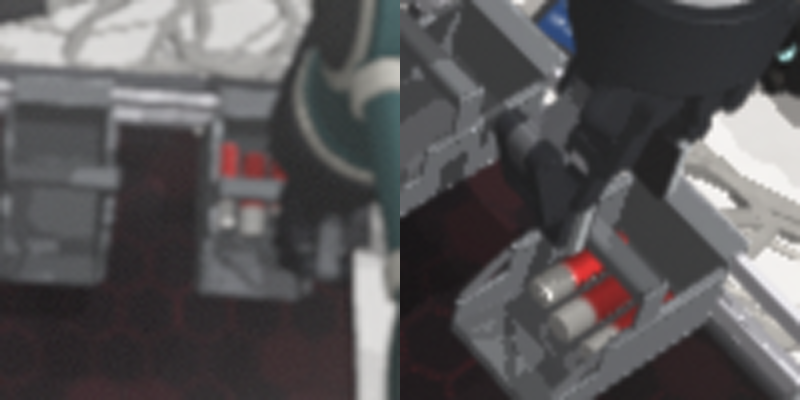

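The scene half shows the fingers straddling the bar, the front one at (560,215) and the rear one at (650,170). I'll go down and grip.

Request:
drive_tool:
  increments:
    - {"delta_pos": [0,1,16],"turn": 0,"jaw": 0}
    - {"delta_pos": [0,0.5,16],"turn": 0,"jaw": 0}
    - {"delta_pos": [0,0,16],"turn": 0,"jaw": 0}
    - {"delta_pos": [0,0,0],"turn": 0,"jaw": 0}
    - {"delta_pos": [0,0,0],"turn": 0,"jaw": -0.4}
    - {"delta_pos": [0,0,0],"turn": 0,"jaw": -0.8}
    - {"delta_pos": [0,0,0],"turn": 0,"jaw": -1}
    - {"delta_pos": [0,0,0],"turn": 0,"jaw": -1}
  grip_force: 50

```text
time: 3.53
tool_pos: [0.608, 0.0242, 0.319]
tcp_rot: [2.275, 2.16, 0.008]
wrist_force: [4.9, 0.9, -2.5]
width: 0.127
grip_force: 51.3
```

```bash
python3 - <<'E'
from h import *;from workcell import bot
st=bot.read_state();delta([.605,.022,.336],-3,st)
E
```

```text
t 3.53 tcp [0.608  0.0242 0.319 ] tool y yaw -2.98 shift [ -2.3  -2.8 -17. ] turn 0.0 q [-0.    0.2   1.84  0.    1.09  0.05] F [ 4.9  0.9 -2.5] w 0.127 g 51.3 zaxis [ 0.007  0.001 -1.   ]
```

Request:
drive_tool:
  increments:
    - {"delta_pos": [0,0,-6],"turn": 0,"jaw": -1}
    - {"delta_pos": [0,0,-6],"turn": 0,"jaw": -1}
    - {"delta_pos": [0,0,-6],"turn": 0,"jaw": -1}
    - {"delta_pos": [0,0,-6],"turn": 0,"jaw": -1}
    - {"delta_pos": [0,0,-6],"turn": 0,"jaw": -1}
    - {"delta_pos": [0,0,0],"turn": 0,"jaw": -1}
    - {"delta_pos": [0,0,0],"turn": 0,"jaw": -1}

```text
time: 4.12
tool_pos: [0.6064, 0.0238, 0.3476]
tcp_rot: [2.278, 2.162, 0.001]
wrist_force: [0.4, 0.2, -1.4]
width: 0.127
grip_force: 51.6
```

```bash
python3 - <<'E'
from h import *;from workcell import bot
st=bot.read_state();delta([.5,.2,.36],-93,st)
d={n:bot.read_camera(n) for n in("scene","top")}
a=cv2.resize(d["top"]["pixels"][150:250,330:430,::-1],None,fx=4,fy=4,interpolation=cv2.INTER_CUBIC)
b=cv2.resize(d["scene"]["pixels"][190:310,320:440,::-1],(400,400),interpolation=cv2.INTER_CUBIC)
cv2.imwrite("pics/lift.png",np.hstack([a,b]))
E
```

```text
t 4.12 tcp [0.6064 0.0238 0.3476] tool y yaw -2.97 shift [ 170.5 -115.4  -12.5] turn 1.571 q [-0.    0.18  1.82 -0.    1.15  0.05] F [ 0.4  0.2 -1.4] w 0.127 g 51.6 zaxis [ 0.001 -0.    -1.   ]
```

View pics/lift.png

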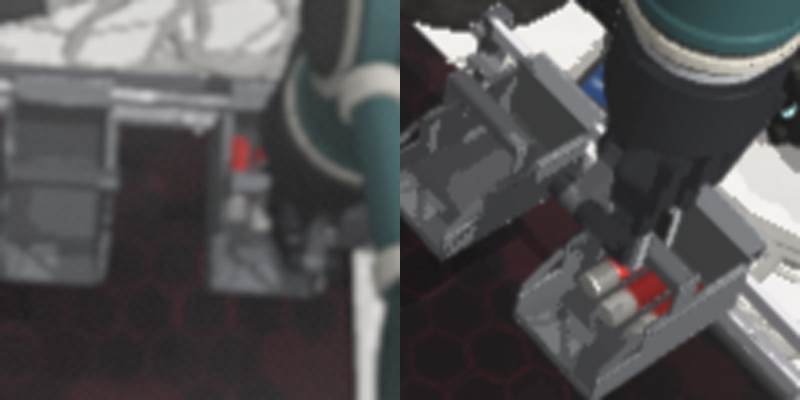

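Request:
drive_tool:
  increments:
    - {"delta_pos": [0,-10,0],"turn": 0,"jaw": -1}
    - {"delta_pos": [0,-15,0],"turn": 0,"jaw": -1}
    - {"delta_pos": [0,-20,0],"turn": 0,"jaw": -1}
    - {"delta_pos": [0,-22,0],"turn": 0,"jaw": -1}
    - {"delta_pos": [0,-22,0],"turn": 0,"jaw": -1}
    - {"delta_pos": [0,-20,0],"turn": 0,"jaw": -1}
    - {"delta_pos": [0,-15,0],"turn": 0,"jaw": -1}
    - {"delta_pos": [0,-10,0],"turn": 0,"jaw": -1}

```text
time: 4.88
tool_pos: [0.47, 0.0308, 0.3458]
tcp_rot: [-2.277, -2.162, 0.003]
wrist_force: [0.2, 0.5, -1.2]
width: 0.126
grip_force: 51.6
```

Request:
drive_tool:
  increments:
    - {"delta_pos": [0,0,0],"turn": 0.05,"jaw": -1}
    - {"delta_pos": [0,0,0],"turn": 0.09,"jaw": -1}
    - {"delta_pos": [0,0,0],"turn": 0.11,"jaw": -1}
    - {"delta_pos": [0,0,0],"turn": 0.11,"jaw": -1}
    - {"delta_pos": [0,0,0],"turn": 0.11,"jaw": -1}
    - {"delta_pos": [0,0,0],"turn": 0.11,"jaw": -1}
    - {"delta_pos": [0,0,0],"turn": 0.11,"jaw": -1}
    - {"delta_pos": [0,0,0],"turn": 0.11,"jaw": -1}

```text
time: 5.55
tool_pos: [0.4722, 0.0307, 0.3464]
tcp_rot: [-2.944, -1.097, 0.001]
wrist_force: [0.2, -0.2, -1.7]
width: 0.124
grip_force: 51.6
```

Request:
drive_tool:
  increments:
    - {"delta_pos": [0,0,0],"turn": 0.11,"jaw": -1}
    - {"delta_pos": [0,0,0],"turn": 0.11,"jaw": -1}
    - {"delta_pos": [0,0,0],"turn": 0.11,"jaw": -1}
    - {"delta_pos": [0,0,0],"turn": 0.11,"jaw": -1}
    - {"delta_pos": [0,0,0],"turn": 0.11,"jaw": -1}
    - {"delta_pos": [0,0,0],"turn": 0.09,"jaw": -1}
    - {"delta_pos": [0,0,0],"turn": 0.045,"jaw": -1}
    - {"delta_pos": [0,0,0],"turn": 0,"jaw": -1}

```text
time: 6.22
tool_pos: [0.4722, 0.0307, 0.3464]
tcp_rot: [-3.141, -0.051, 0.001]
wrist_force: [0.6, 0.2, -0.4]
width: 0.126
grip_force: 51.7
```

```bash
python3 - <<'E'
from h import *;from workcell import bot
st=bot.read_state();delta([.5,.2,.23],-88,st)
E
```

```text
t 6.22 tcp [0.4722 0.0307 0.3464] tool y yaw -88.13 shift [  33.4 -168.3  116.4] turn -0.002 q [ 0.01 -0.08  2.09  0.    1.13  1.55] F [ 0.6  0.2 -0.4] w 0.126 g 51.7 zaxis [-0.  0. -1.]
```

Request:
drive_tool:
  increments:
    - {"delta_pos": [1,-12,6],"turn": 0,"jaw": -1}
    - {"delta_pos": [2,-24,14],"turn": 0,"jaw": -1}
    - {"delta_pos": [2,-30,16],"turn": 0,"jaw": -1}
    - {"delta_pos": [2,-30,16],"turn": 0,"jaw": -1}
    - {"delta_pos": [2,-30,16],"turn": 0,"jaw": -1}
    - {"delta_pos": [2,-24,14],"turn": 0,"jaw": -1}
    - {"delta_pos": [1,-12,10],"turn": 0,"jaw": -1}
    - {"delta_pos": [1,-6,6],"turn": 0,"jaw": -1}

```text
time: 6.88
tool_pos: [0.4791, 0.2004, 0.2472]
tcp_rot: [3.14, 0.058, -0.003]
wrist_force: [-0.2, -0.1, -1.9]
width: 0.125
grip_force: 51.7
```

Request:
drive_tool:
  increments:
    - {"delta_pos": [0,0,4],"turn": 0,"jaw": -1}
    - {"delta_pos": [0,0,4],"turn": 0,"jaw": -1}
    - {"delta_pos": [0,0,4],"turn": 0,"jaw": -1}
    - {"delta_pos": [0,0,3],"turn": 0,"jaw": -1}
    - {"delta_pos": [0,0,0],"turn": 0,"jaw": -1}

```text
time: 7.3
tool_pos: [0.4798, 0.198, 0.2334]
tcp_rot: [3.141, 0.051, -0.001]
wrist_force: [-0.6, -0.3, -1.6]
width: 0.127
grip_force: 51.7
```

```bash
python3 - <<'E'
from h import *;from workcell import bot
st=bot.read_state();delta([.48,.2,.229],-88,st)
E
```

```text
t 7.3 tcp [0.4798 0.198  0.2334] tool y yaw -88.14 shift [ 0.3 -2.   4.4] turn -0.002 q [ 0.34  0.15  2.09 -0.    0.91  1.88] F [-0.6 -0.3 -1.6] w 0.127 g 51.7 zaxis [-0. -0. -1.]
```

Request:
drive_tool:
  increments:
    - {"delta_pos": [0,0,2],"turn": 0,"jaw": -1}
    - {"delta_pos": [0,0,2],"turn": 0,"jaw": -1}
    - {"delta_pos": [0,0,1],"turn": 0,"jaw": -1}
    - {"delta_pos": [0,0,0],"turn": 0,"jaw": -1}

```text
time: 7.63
tool_pos: [0.48, 0.1989, 0.2288]
tcp_rot: [-3.141, -0.053, -0.0]
wrist_force: [-0.6, -0.0, -2.1]
width: 0.124
grip_force: 51.7
```

Request:
drive_tool:
  increments:
    - {"delta_pos": [0,0,1],"turn": 0,"jaw": -1}
    - {"delta_pos": [0,0,1],"turn": 0,"jaw": -1}
    - {"delta_pos": [0,0,0],"turn": 0,"jaw": -1}

```text
time: 7.88
tool_pos: [0.4802, 0.1991, 0.2287]
tcp_rot: [3.141, 0.054, 0.0]
wrist_force: [-4.2, -2.7, 12.1]
width: 0.124
grip_force: 53.4
```

Request:
drive_tool:
  increments:
    - {"delta_pos": [0,0,-1.5],"turn": 0,"jaw": -0.7}
    - {"delta_pos": [0,0,0],"turn": 0,"jaw": -0.3}
    - {"delta_pos": [0,0,0],"turn": 0,"jaw": 0}
    - {"delta_pos": [0,0,0],"turn": 0,"jaw": 0}
    - {"delta_pos": [0,0,-10],"turn": 0,"jaw": 0}
    - {"delta_pos": [0,0,-20],"turn": 0,"jaw": 0}
    - {"delta_pos": [0,0,-30],"turn": 0,"jaw": 0}
    - {"delta_pos": [0,0,-40],"turn": 0,"jaw": 0}
  grip_force: 20

```text
time: 8.55
tool_pos: [0.4784, 0.1985, 0.3266]
tcp_rot: [3.139, 0.053, -0.01]
wrist_force: [0.8, -0.1, -0.1]
width: 0.499
grip_force: 0.0
```

Request:
drive_tool:
  increments:
    - {"delta_pos": [0,40,-10],"turn": 0,"jaw": 1}
    - {"delta_pos": [0,40,0],"turn": 0,"jaw": 1}
    - {"delta_pos": [0,40,0],"turn": 0,"jaw": 1}
    - {"delta_pos": [0,0,0],"turn": -0.123,"jaw": 1}
    - {"delta_pos": [0,0,0],"turn": -0.123,"jaw": 1}
    - {"delta_pos": [0,0,0],"turn": -0.123,"jaw": 1}
    - {"delta_pos": [0,0,0],"turn": -0.123,"jaw": 1}
    - {"delta_pos": [0,0,0],"turn": -0.123,"jaw": 1}

```text
time: 9.22
tool_pos: [0.4839, 0.0788, 0.3388]
tcp_rot: [2.975, 1.009, 0.001]
wrist_force: [-1.0, -0.6, -0.6]
width: 1.002
grip_force: 0.0
```

Request:
drive_tool:
  increments:
    - {"delta_pos": [0,0,0],"turn": -0.12,"jaw": 1}
    - {"delta_pos": [0,0,0],"turn": -0.12,"jaw": 1}
    - {"delta_pos": [0,0,0],"turn": -0.12,"jaw": 1}
    - {"delta_pos": [0,0,0],"turn": -0.12,"jaw": 1}
    - {"delta_pos": [0,0,0],"turn": -0.12,"jaw": 1}
    - {"delta_pos": [0,0,0],"turn": -0.12,"jaw": 1}
    - {"delta_pos": [0,0,0],"turn": -0.12,"jaw": 1}
    - {"delta_pos": [0,0,0],"turn": -0.12,"jaw": 1}

```text
time: 9.88
tool_pos: [0.4839, 0.0791, 0.3387]
tcp_rot: [2.172, 2.27, 0.0]
wrist_force: [0.3, -0.0, -0.3]
width: 0.998
grip_force: 0.0
```

```bash
python3 - <<'E'
from h import *;from workcell import bot
st=bot.read_state();delta([.4817,.151,.193],2,st)
d={n:bot.read_camera(n) for n in("scene","top")};pickle.dump(d,open("c2.pkl","wb"))
a=cv2.resize(d["top"]["pixels"][150:300,190:390,::-1],None,fx=4,fy=4,interpolation=cv2.INTER_CUBIC)
cv2.imwrite("pics/down.png",a)
E
```

```text
t 9.88 tcp [0.4839 0.0791 0.3387] tool y yaw 2.52 shift [ 71.9   0.9 145.8] turn 0.009 q [ 0.11 -0.04  2.06  0.    1.11  0.07] F [ 0.3 -0.  -0.3] w 0.998 g 0.0 zaxis [ 0.  0. -1.]
```

View pics/down.png

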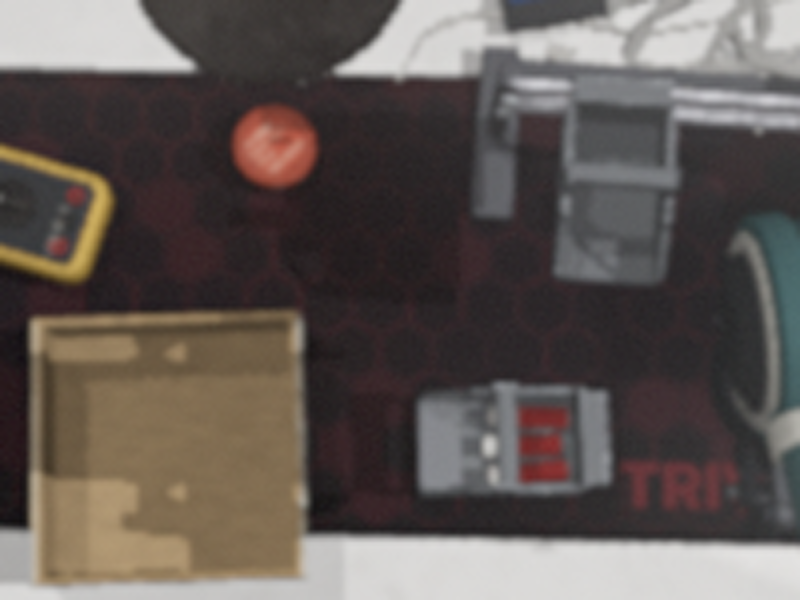

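The bin stands at crop (513,440) with three red cells in it and its mouth facing the carton on the left. The other bin still hangs at (620,180).

```bash
python3 - <<'E'
from h import *
d=pickle.load(open("c2.pkl","rb"));c=d["top"]
T=lambda u,v,z:plane(c,190+u/4-.4,150+v/4-.4,z)[:2].tolist()
print("bar",T(506,381,.072),T(506,493,.072))
print("lip end",T(611,388,.05),T(611,488,.05)); print("sill side walls",T(417,390,.024),T(417,495,.02))
print("carton rim",[T(u,v,.06) for u,v in((30,318),(302,312),(303,575),(37,583))])
E
```

```text
bar [0.5058, 0.2018] [0.4389, 0.2019]
lip end [0.5047, 0.1363] [0.444, 0.1369]
sill side walls [0.5049, 0.2541] [0.44, 0.2536]
carton rim [[0.5423, 0.4917], [0.548, 0.3255], [0.3894, 0.3221], [0.3827, 0.4808]]
```

Request:
drive_tool:
  increments:
    - {"delta_pos": [25,-2,0],"turn": 0.009,"jaw": 1}
    - {"delta_pos": [25,-2,0],"turn": 0,"jaw": 1}
    - {"delta_pos": [23.5,-2,0],"turn": 0,"jaw": 1}
    - {"delta_pos": [0,0,25],"turn": 0,"jaw": 1}
    - {"delta_pos": [0,0,25],"turn": 0,"jaw": 1}
    - {"delta_pos": [0,0,25],"turn": 0,"jaw": 1}
    - {"delta_pos": [0,0,15],"turn": 0,"jaw": 1}
    - {"delta_pos": [0,0,0],"turn": 0,"jaw": 1}

```text
time: 10.65
tool_pos: [0.4734, 0.1519, 0.2446]
tcp_rot: [-2.19, -2.247, 0.01]
wrist_force: [-0.6, 0.3, -0.7]
width: 1.002
grip_force: 0.0
```

```bash
python3 - <<'E'
from h import *;from workcell import bot
st=bot.read_state();delta([.475,.1525,.193],2,st)
d={n:bot.read_camera(n) for n in("scene","top")};pickle.dump(d,open("c2.pkl","wb"))
a=cv2.resize(d["top"]["pixels"][220:320,280:380,::-1],(400,400),interpolation=cv2.INTER_CUBIC)
b=cv2.resize(d["scene"]["pixels"][200:350,220:370,::-1],(400,400),interpolation=cv2.INTER_CUBIC)
cv2.imwrite("pics/pre.png",np.hstack([a,b]))
E
```

```text
t 10.65 tcp [0.4734 0.1519 0.2446] tool y yaw 1.49 shift [ 0.6  2.  51.6] turn -0.009 q [ 0.26  0.09  2.13 -0.    0.93  0.23] F [-0.6  0.3 -0.7] w 1.002 g 0.0 zaxis [-0.007 -0.002 -1.   ]
```

View pics/pre.png

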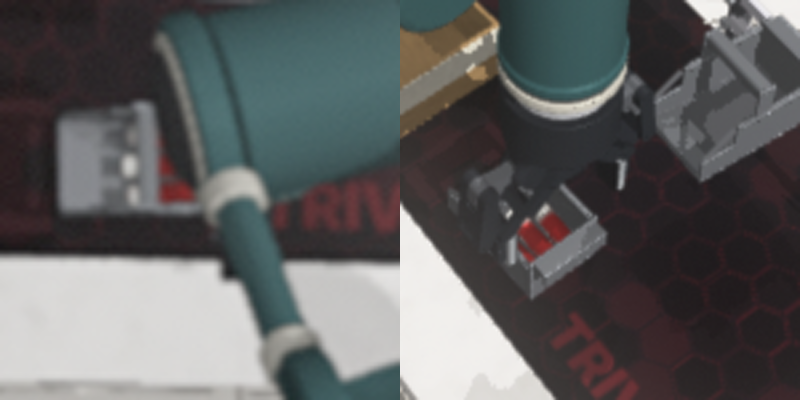

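The fingers straddle the bin at its rear, at (495,240) and (620,170) in the scene half, with clearance on both sides. I'll go down and pinch with 20 N.

Request:
drive_tool:
  increments:
    - {"delta_pos": [0,1,16],"turn": -0.009,"jaw": 1}
    - {"delta_pos": [0,1,16],"turn": 0,"jaw": 1}
    - {"delta_pos": [0,0,12],"turn": 0,"jaw": 1}
    - {"delta_pos": [0,0,7],"turn": 0,"jaw": 1}
    - {"delta_pos": [0,0,0],"turn": 0,"jaw": 0.7}
    - {"delta_pos": [0,0,0],"turn": 0,"jaw": 0.5}
    - {"delta_pos": [0,0,0],"turn": 0,"jaw": 0.3}
    - {"delta_pos": [0,0,0],"turn": 0,"jaw": 0.2}
  grip_force: 20

```text
time: 11.42
tool_pos: [0.478, 0.1525, 0.198]
tcp_rot: [2.178, 2.262, 0.002]
wrist_force: [0.3, -0.9, -0.7]
width: 0.72
grip_force: 22.8
```

Request:
drive_tool:
  increments:
    - {"delta_pos": [0,0,0],"turn": 0,"jaw": 0}
    - {"delta_pos": [0,0,0],"turn": 0,"jaw": 0}
    - {"delta_pos": [0,0,0],"turn": 0,"jaw": 0}

```text
time: 11.67
tool_pos: [0.478, 0.1525, 0.1979]
tcp_rot: [2.178, 2.263, 0.002]
wrist_force: [0.4, -0.7, 2.8]
width: 0.721
grip_force: 23.2
```

Request:
drive_tool:
  increments:
    - {"delta_pos": [0,0,-5],"turn": 0,"jaw": 0}
    - {"delta_pos": [0,0,-10],"turn": 0,"jaw": 0}
    - {"delta_pos": [0,0,-15],"turn": 0,"jaw": 0}
    - {"delta_pos": [0,0,-15],"turn": 0,"jaw": 0}
    - {"delta_pos": [0,0,-15],"turn": 0,"jaw": 0}
    - {"delta_pos": [0,0,-10],"turn": 0,"jaw": 0}
    - {"delta_pos": [0,0,0],"turn": 0,"jaw": 0}

```text
time: 12.25
tool_pos: [0.4787, 0.1528, 0.2702]
tcp_rot: [2.177, 2.261, 0.007]
wrist_force: [1.2, 0.3, -1.3]
width: 0.721
grip_force: 22.8
```

```bash
python3 - <<'E'
from h import *;from workcell import bot
st=bot.read_state();delta([.475,.1525,.263],2,st)
d={n:bot.read_camera(n) for n in("scene","top")};pickle.dump(d,open("c3.pkl","wb"))
a=cv2.resize(d["top"]["pixels"][220:320,280:380,::-1],(400,400),interpolation=cv2.INTER_CUBIC)
b=cv2.resize(d["scene"]["pixels"][200:350,200:350,::-1],(400,400),interpolation=cv2.INTER_CUBIC)
cv2.imwrite("pics/pinch.png",np.hstack([a,b]))
E
```

```text
t 12.25 tcp [0.4787 0.1528 0.2702] tool y yaw 2.18 shift [-0.1 -3.7  7.2] turn 0.003 q [0.26 0.06 2.1  0.   0.97 0.22] F [ 1.2  0.3 -1.3] w 0.721 g 22.8 zaxis [ 0.005  0.001 -1.   ]
```

View pics/pinch.png

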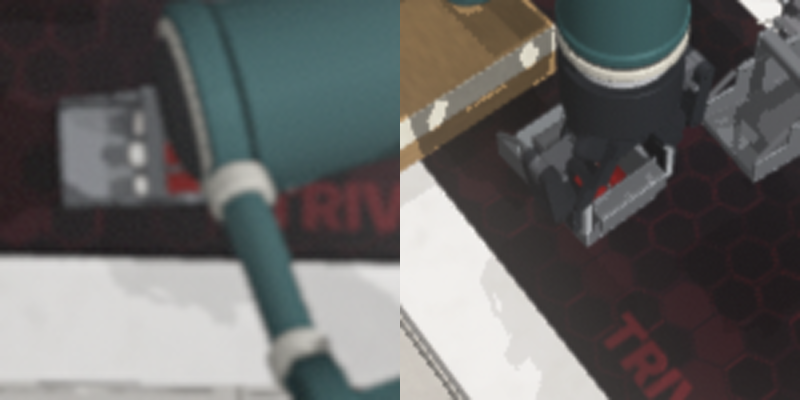

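The bin is held level in the friction pinch at the scene half (620,190), with the cells in. I'll carry it over the carton and tip it by working the mouth against the far inner wall.

Request:
drive_tool:
  increments:
    - {"delta_pos": [0,0,-20],"turn": 0,"jaw": 0}
    - {"delta_pos": [10,0,-20],"turn": 0,"jaw": 0}
    - {"delta_pos": [20,-1,0],"turn": 0,"jaw": 0}
    - {"delta_pos": [30,-1,0],"turn": 0,"jaw": 0}
    - {"delta_pos": [35,-1,0],"turn": 0,"jaw": 0}
    - {"delta_pos": [35,-1,0],"turn": 0,"jaw": 0}
    - {"delta_pos": [35,-1,0],"turn": 0,"jaw": 0}
    - {"delta_pos": [30,-1,0],"turn": 0,"jaw": 0}

```text
time: 13.02
tool_pos: [0.4632, 0.3488, 0.3055]
tcp_rot: [-2.178, -2.263, 0.004]
wrist_force: [0.4, -0.1, -0.8]
width: 0.721
grip_force: 23.0
```

Request:
drive_tool:
  increments:
    - {"delta_pos": [15,0,0],"turn": 0,"jaw": 0}
    - {"delta_pos": [7,0,0],"turn": 0,"jaw": 0}
    - {"delta_pos": [0,0,0],"turn": 0,"jaw": 0}

```text
time: 13.27
tool_pos: [0.4629, 0.3697, 0.306]
tcp_rot: [-2.177, -2.265, 0.003]
wrist_force: [-0.9, -0.9, -3.0]
width: 0.718
grip_force: 23.0
```

```bash
python3 - <<'E'
from h import *;from workcell import bot
st=bot.read_state();delta([.465,.37,.219],2,st)
d={n:bot.read_camera(n) for n in("scene","top")};pickle.dump(d,open("c4.pkl","wb"))
a=cv2.resize(d["top"]["pixels"][220:320,190:290,::-1],(400,400),interpolation=cv2.INTER_CUBIC)
b=cv2.resize(d["scene"]["pixels"][120:270,120:270,::-1],(400,400),interpolation=cv2.INTER_CUBIC)
cv2.imwrite("pics/over.png",np.hstack([a,b]))
E
```

```text
t 13.27 tcp [0.4629 0.3697 0.306 ] tool y yaw 2.28 shift [ 0.3  2.3 87. ] turn 0.005 q [ 0.63  0.19  1.88 -0.    1.07  0.59] F [-0.9 -0.9 -3. ] w 0.718 g 23.0 zaxis [-0.002 -0.001 -1.   ]
```

View pics/over.png

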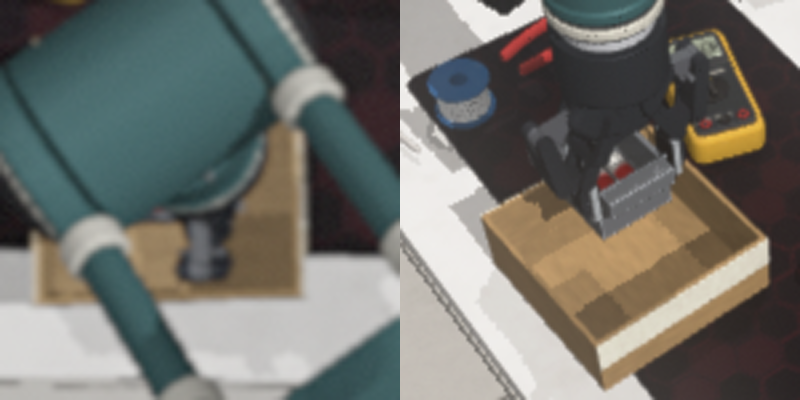

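The bin is level over the carton at scene half (640,200), cells inside and clear of the walls. Now I'll lower it, then push the mouth onto the far wall while rising.

Request:
drive_tool:
  increments:
    - {"delta_pos": [0,1,20],"turn": 0,"jaw": 0}
    - {"delta_pos": [0,1,25],"turn": 0,"jaw": 0}
    - {"delta_pos": [0,0,25],"turn": 0,"jaw": 0}
    - {"delta_pos": [0,0,12],"turn": 0,"jaw": 0}
    - {"delta_pos": [0,0,5],"turn": 0,"jaw": 0}
    - {"delta_pos": [0,0,0],"turn": 0,"jaw": 0}

```text
time: 13.87
tool_pos: [0.465, 0.3676, 0.2188]
tcp_rot: [-2.18, -2.262, 0.005]
wrist_force: [1.0, 1.7, -1.6]
width: 0.719
grip_force: 23.0
```

Request:
drive_tool:
  increments:
    - {"delta_pos": [3,0,0],"turn": 0,"jaw": 0}
    - {"delta_pos": [3,0,0],"turn": 0,"jaw": 0}
    - {"delta_pos": [2,0,0],"turn": 0,"jaw": 0}
    - {"delta_pos": [2,0,0],"turn": 0,"jaw": 0}

```text
time: 14.2
tool_pos: [0.4655, 0.3799, 0.2217]
tcp_rot: [2.178, 2.263, 0.004]
wrist_force: [-0.5, 0.7, -0.6]
width: 0.721
grip_force: 23.0
```

Request:
drive_tool:
  increments:
    - {"delta_pos": [2,0,0],"turn": 0,"jaw": 0}
    - {"delta_pos": [2,0,0],"turn": 0,"jaw": 0}
    - {"delta_pos": [0,0,0],"turn": 0,"jaw": 0}

```text
time: 14.45
tool_pos: [0.4651, 0.3826, 0.2206]
tcp_rot: [2.176, 2.263, -0.002]
wrist_force: [3.6, -5.2, -0.4]
width: 0.72
grip_force: 23.2
```

Request:
drive_tool:
  increments:
    - {"delta_pos": [2,0,0],"turn": 0,"jaw": 0}
    - {"delta_pos": [2,0,0],"turn": 0,"jaw": 0}
    - {"delta_pos": [0,0,0],"turn": 0,"jaw": 0}

```text
time: 14.7
tool_pos: [0.4653, 0.3838, 0.2203]
tcp_rot: [2.173, 2.261, -0.011]
wrist_force: [2.6, -17.8, 5.0]
width: 0.72
grip_force: 23.8
```

Request:
drive_tool:
  increments:
    - {"delta_pos": [1.5,0,-8],"turn": 0,"jaw": 0}
    - {"delta_pos": [2,0,-8],"turn": 0,"jaw": 0}
    - {"delta_pos": [2.8,0,-7.7],"turn": 0,"jaw": 0}
    - {"delta_pos": [3.3,0,-7.6],"turn": 0,"jaw": 0}

```text
time: 15.03
tool_pos: [0.464, 0.3966, 0.2517]
tcp_rot: [2.179, 2.263, -0.002]
wrist_force: [-0.5, -2.5, -3.0]
width: 0.718
grip_force: 23.5
```

```bash
python3 - <<'E'
from h import *;from workcell import bot
st=bot.read_state();delta([.465,.392,.252],2.2,st)
E
```

```text
t 15.03 tcp [0.464  0.3966 0.2517] tool y yaw 2.18 shift [-4.6  0.8 -0.3] turn -0.0 q [ 0.67  0.28  1.88 -0.    0.98  0.63] F [-0.5 -2.5 -3. ] w 0.718 g 23.5 zaxis [-0.001 -0.001 -1.   ]
```

Request:
drive_tool:
  increments:
    - {"delta_pos": [4.1,0,-7.2],"turn": 0,"jaw": 0}
    - {"delta_pos": [4.7,0,-6.9],"turn": 0,"jaw": 0}
    - {"delta_pos": [5.3,0,-6.4],"turn": 0,"jaw": 0}

```text
time: 15.28
tool_pos: [0.4636, 0.4115, 0.2729]
tcp_rot: [2.178, 2.264, 0.001]
wrist_force: [-0.6, -2.3, -1.8]
width: 0.72
grip_force: 23.6
```

Request:
drive_tool:
  increments:
    - {"delta_pos": [5.8,0,-5.9],"turn": 0,"jaw": 0}
    - {"delta_pos": [6.3,0,-5.4],"turn": 0,"jaw": 0}
    - {"delta_pos": [6.7,0,-4.8],"turn": 0,"jaw": 0}

```text
time: 15.53
tool_pos: [0.4629, 0.4304, 0.2888]
tcp_rot: [-2.179, -2.263, -0.001]
wrist_force: [-0.3, -3.1, -2.6]
width: 0.722
grip_force: 23.6
```

```bash
python3 - <<'E'
from h import *;from workcell import bot
st=bot.read_state();delta([.465,.4285,.288],2.2,st)
d={n:bot.read_camera(n) for n in("scene","top")};pickle.dump(d,open("c5.pkl","wb"))
for k in("c4","c5"):
    c=pickle.load(open(k+".pkl","rb"))["scene"];h=cv2.cvtColor(c["pixels"],cv2.COLOR_RGB2HSV)
    m=cv2.inRange(h,(0,0,60),(179,40,190))
    n,l,s,ce=cv2.connectedComponentsWithStats(m[130:260,160:250])
    r=cv2.inRange(h,(0,120,90),(8,255,255))|cv2.inRange(h,(172,120,90),(179,255,255))
    n2,l2,s2,ce2=cv2.connectedComponentsWithStats(r[130:260,150:260])
    print(k,[x.tolist() for x in s[1:] if x[4]>40],"red",[x.tolist() for x in s2[1:] if x[4]>6])
P=lambda p:proj(c,p).round(1)
print("rear-wall base level",P([.465,.32,.02]),P([.465,.43,.12]),P([.465,.46,.03]))
E
```

```text
t 15.53 tcp [0.4629 0.4304 0.2888] tool y yaw 2.19 shift [-2.   2.   0.8] turn -0.0 q [0.71 0.28 1.81 0.   1.05 0.67] F [-0.3 -3.1 -2.6] w 0.722 g 23.6 zaxis [ 0.  0. -1.]
c4 [[17, 0, 39, 11, 259], [60, 2, 30, 38, 454], [7, 31, 17, 20, 175], [29, 38, 38, 42, 824]] red [[8, 0, 17, 13, 86], [15, 8, 12, 10, 49], [97, 31, 4, 3, 9], [83, 35, 4, 3, 9], [51, 52, 6, 5, 18], [44, 55, 6, 6, 21]]
c5 [[43, 0, 15, 9, 73], [57, 2, 33, 38, 633], [0, 18, 12, 32, 207], [8, 27, 47, 46, 1205]] red [[8, 6, 5, 7, 27], [97, 31, 4, 3, 9], [83, 35, 4, 3, 9]]
rear-wall base level [225.9 243.2] [192.1 179.1] [189.8 198.4]
```

```bash
cat >> h.py <<'E'
def corners(c,tcp,th,yaw=2.2,pz=.162,px=.0445,off=.0035):
    "project bin underside corners for tilt th (deg); pivot in bin frame (px,.036)"
    a=np.radians(-90+yaw);ax=np.array([np.cos(a),np.sin(a),0]);ay=np.array([-ax[1],ax[0],0])
    piv=np.asarray(tcp)+ax*(-off)-[0,0,pz]
    t=np.radians(th);out={}
    for n,(x,z) in dict(rearbot=(.05,0),mouthbot=(-.05,0),lip=(.063,.05),tip=(-.05,.024)).items():
        X,Z=x-px,z-.036;X,Z=X*np.cos(t)-Z*np.sin(t),X*np.sin(t)+Z*np.cos(t)
        out[n]=[proj(c,piv+ax*X+ay*s*.031+[0,0,Z]).round(0).astype(int).tolist() for s in(1,-1)]
    return out
E
python3 - <<'E'
from h import *
c=pickle.load(open("c5.pkl","rb"))["scene"]
for th in(0,20,40,50,60,70):print(th,corners(c,[.4629,.4304,.2888],th))
h=cv2.cvtColor(c["pixels"],cv2.COLOR_RGB2HSV);m=cv2.inRange(h,(0,0,60),(179,40,190))
g=c["pixels"].mean(2)
for v in range(152,212,3):print(v,"".join("#" if x else "." for x in m[v,160:232]))
E
```

```text
0 {'rearbot': [[206, 182], [181, 197]], 'mouthbot': [[180, 156], [155, 169]], 'lip': [[207, 170], [181, 184]], 'tip': [[178, 148], [153, 161]]}
20 {'rearbot': [[209, 184], [184, 199]], 'mouthbot': [[186, 170], [162, 183]], 'lip': [[205, 166], [179, 181]], 'tip': [[182, 161], [158, 174]]}
40 {'rearbot': [[211, 185], [186, 199]], 'mouthbot': [[194, 184], [170, 197]], 'lip': [[203, 163], [176, 177]], 'tip': [[189, 174], [165, 187]]}
50 {'rearbot': [[212, 184], [187, 199]], 'mouthbot': [[198, 190], [175, 204]], 'lip': [[202, 161], [175, 176]], 'tip': [[193, 181], [169, 194]]}
60 {'rearbot': [[213, 183], [187, 198]], 'mouthbot': [[203, 196], [179, 210]], 'lip': [[201, 160], [174, 175]], 'tip': [[197, 187], [173, 201]]}
70 {'rearbot': [[213, 182], [187, 196]], 'mouthbot': [[208, 201], [184, 215]], 'lip': [[199, 160], [173, 174]], 'tip': [[201, 193], [177, 206]]}
152 ############....................................................#####...
155 ########................................#.........................####..
158 ######.......................####..................................#####

[... 608 characters left out ...]
.......
185 ........####..#########################################.................
188 #........############################################...................
191 ...#.......#..##################################........................
194 ............###############################.............................
197 .............########################...................................
200 ...............#################........................................
203 ........................................................................
206 ........................................................................
209 ........................................................................
```

The mask shows the underside tipping, about 45° by its corners at (215,185) and (173,197). I'll continue to about 75°.

Request:
drive_tool:
  increments:
    - {"delta_pos": [7.1,0,-4.1],"turn": 0,"jaw": 0}
    - {"delta_pos": [7.5,0,-3.7],"turn": 0,"jaw": 0}
    - {"delta_pos": [7.8,0,-3],"turn": 0,"jaw": 0}

```text
time: 15.88
tool_pos: [0.4621, 0.4525, 0.2989]
tcp_rot: [-2.179, -2.263, 0.001]
wrist_force: [0.5, -2.0, -1.9]
width: 0.718
grip_force: 22.8
```

Request:
drive_tool:
  increments:
    - {"delta_pos": [8,0,-2.5],"turn": 0,"jaw": 0}
    - {"delta_pos": [8,0,-2],"turn": 0,"jaw": 0}
    - {"delta_pos": [4,0,-2],"turn": 0,"jaw": 0}
    - {"delta_pos": [0,0,0],"turn": 0,"jaw": 0}

```text
time: 16.22
tool_pos: [0.4613, 0.4732, 0.3058]
tcp_rot: [-2.178, -2.264, -0.001]
wrist_force: [0.0, -1.3, -1.3]
width: 0.722
grip_force: 22.5
```

```bash
cat > look.py <<'E'
from h import *;from workcell import bot;import sys
st=bot.read_state();delta(st["tool_pos"],2.2,st)
d={n:bot.read_camera(n) for n in("scene","top")};pickle.dump(d,open(sys.argv[1]+".pkl","wb"))
c=d["scene"];h=cv2.cvtColor(c["pixels"],cv2.COLOR_RGB2HSV);m=cv2.inRange(h,(0,0,60),(179,40,190))
r=cv2.inRange(h,(0,120,90),(8,255,255))|cv2.inRange(h,(172,120,90),(179,255,255))
if len(sys.argv)<3: sys.exit()
u0,u1,v0,v1=map(int,sys.argv[2:6])
for v in range(v0,v1,3):print(v,"".join("R" if b else "#" if a else "." for a,b in zip(m[v,u0:u1],r[v,u0:u1])))
for th in(50,60,70,80):print(th,corners(c,st["tool_pos"],th))
E
python3 look.py c6 150 240 145 235
```

```text
t 16.22 tcp [0.4613 0.4732 0.3058] tool y yaw 2.23 shift [0. 0. 0.] turn 0.0 q [0.76 0.31 1.73 0.   1.1  0.72] F [ 0.  -1.3 -1.3] w 0.722 g 22.5 zaxis [ 0.     0.001 -1.   ]
145 ....................RR..............#####.#####........................###################
148 #....##........................################.........................##################
151 ####....................########################..........................######......##..
154 ########............############################...........................####.##.....###
157 ########..#.#####################################...........................#####.........
160 #####.....##########################################..........................############
163 ..........############################################.........................###########
166 ........#..###########################################...........................#.R.RR.##
169 ..........############################################............................#####...
172 ............#########################################..............
[... 1803 characters left out ...]
.........................
232 ................#.........................................................................
50 {'rearbot': [[199, 166], [174, 181]], 'mouthbot': [[187, 174], [163, 187]], 'lip': [[189, 144], [162, 158]], 'tip': [[181, 164], [157, 177]]}
60 {'rearbot': [[200, 165], [174, 180]], 'mouthbot': [[191, 179], [167, 193]], 'lip': [[188, 143], [161, 156]], 'tip': [[185, 170], [161, 184]]}
70 {'rearbot': [[200, 164], [174, 178]], 'mouthbot': [[196, 184], [172, 198]], 'lip': [[187, 142], [160, 156]], 'tip': [[190, 176], [166, 189]]}
80 {'rearbot': [[200, 162], [174, 176]], 'mouthbot': [[200, 189], [176, 202]], 'lip': [[186, 141], [159, 155]], 'tip': [[194, 181], [170, 195]]}
```

The blob now spans (204,166) to (178,199), which fits a tilt of about 72°. I'll lift to let the cells out.

Request:
drive_tool:
  increments:
    - {"delta_pos": [0,0,-3],"turn": 0,"jaw": 0}
    - {"delta_pos": [0,0,-8],"turn": 0,"jaw": 0}
    - {"delta_pos": [-5,0,-15],"turn": 0,"jaw": 0}
    - {"delta_pos": [-20,0,-15],"turn": 0,"jaw": 0}
    - {"delta_pos": [-20,0,-10],"turn": 0,"jaw": 0}
    - {"delta_pos": [-10,0,0],"turn": 0,"jaw": 0}
    - {"delta_pos": [0,0,0],"turn": 0,"jaw": 0}
    - {"delta_pos": [0,0,0],"turn": 0,"jaw": 0}

```text
time: 16.98
tool_pos: [0.4636, 0.4166, 0.3571]
tcp_rot: [-2.18, -2.261, -0.002]
wrist_force: [-0.2, -0.1, -0.8]
width: 0.718
grip_force: 22.7
```

```bash
python3 look.py c7 150 250 125 235
```

```text
t 16.98 tcp [0.4636 0.4166 0.3571] tool y yaw 2.09 shift [0. 0. 0.] turn -0.002 q [0.69 0.2  1.77 0.   1.17 0.66] F [-0.2 -0.1 -0.8] w 0.718 g 22.7 zaxis [ 0.001  0.001 -1.   ]
125 ######.#########...##............................................................................###
128 ################.###................................................................................
131 ################....................................................................................
134 ##############RR..................................##........................#############...........
137 .##..########.RR....................................................#######################.........
140 ..#..#.#.######.........................................#####........#######################........
143 .#....######....................................#######..####.........#######################.......
146 ........####...............................##################...........#######################.....
149 .........####.#.....................#########################............######
[... 2841 characters left out ...]
...............
233 .................#..................................................................................
50 {'rearbot': [[213, 165], [186, 180]], 'mouthbot': [[199, 173], [173, 187]], 'lip': [[202, 140], [174, 155]], 'tip': [[193, 163], [167, 176]]}
60 {'rearbot': [[214, 164], [187, 179]], 'mouthbot': [[204, 179], [178, 193]], 'lip': [[201, 139], [173, 154]], 'tip': [[197, 169], [172, 183]]}
70 {'rearbot': [[214, 162], [187, 177]], 'mouthbot': [[208, 184], [183, 199]], 'lip': [[200, 139], [172, 153]], 'tip': [[202, 175], [177, 189]]}
80 {'rearbot': [[214, 160], [186, 175]], 'mouthbot': [[213, 188], [188, 203]], 'lip': [[199, 138], [171, 153]], 'tip': [[207, 180], [181, 195]]}
```

Red cells now show in the carton at rows 197–213. I'll give a small shake, then lift clear to count them.

Request:
drive_tool:
  increments:
    - {"delta_pos": [0,0,-20],"turn": 0,"jaw": 0}
    - {"delta_pos": [0,0,20],"turn": 0,"jaw": 0}
    - {"delta_pos": [0,0,-20],"turn": 0,"jaw": 0}
    - {"delta_pos": [0,0,20],"turn": 0,"jaw": 0}
    - {"delta_pos": [0,0,-20],"turn": 0,"jaw": 0}
    - {"delta_pos": [0,0,-20],"turn": 0,"jaw": 0}
    - {"delta_pos": [0,0,0],"turn": 0,"jaw": 0}

```text
time: 17.67
tool_pos: [0.4642, 0.4186, 0.3994]
tcp_rot: [2.178, 2.264, 0.008]
wrist_force: [0.7, 1.1, 0.9]
width: 0.72
grip_force: 23.0
```

Request:
drive_tool:
  increments:
    - {"delta_pos": [-15,0,0],"turn": 0,"jaw": 0}
    - {"delta_pos": [-30,0,0],"turn": 0,"jaw": 0}
    - {"delta_pos": [-35,0,0],"turn": 0,"jaw": 0}
    - {"delta_pos": [-35,0,0],"turn": 0,"jaw": 0}
    - {"delta_pos": [-35,0,0],"turn": 0,"jaw": 0}
    - {"delta_pos": [-35,0,0],"turn": 0,"jaw": 0}
    - {"delta_pos": [-30,0,0],"turn": 0,"jaw": 0}
    - {"delta_pos": [-20,0,0],"turn": 0,"jaw": 0}

```text
time: 18.33
tool_pos: [0.4716, 0.1794, 0.3946]
tcp_rot: [-2.18, -2.262, 0.004]
wrist_force: [0.8, -0.9, -0.5]
width: 0.721
grip_force: 22.9
```

```bash
python3 look.py c8; python3 - <<'E'
from h import *
c=pickle.load(open("c8.pkl","rb"))["scene"];h=cv2.cvtColor(c["pixels"],cv2.COLOR_RGB2HSV)
r=cv2.inRange(h,(0,120,90),(8,255,255))|cv2.inRange(h,(172,120,90),(179,255,255))
g=cv2.inRange(h,(0,0,150),(179,60,255))
for v in range(176,222,2):print(v,"".join("R" if b else "w" if a else "." for a,b in zip(g[v,155:250],r[v,155:250])))
st=__import__("workcell").bot.read_state()
m=cv2.inRange(h,(0,0,60),(179,40,190))
for v in range(150,260,4):print(v,"".join("#" if a else "." for a in m[v,205:325]))
for th in(50,60,70,80):print(th,corners(c,st["tool_pos"],th))
E
```

```text
t 18.33 tcp [0.4716 0.1794 0.3946] tool y yaw 2.12 shift [0. 0. 0.] turn -0.001 q [ 0.31 -0.05  1.97 -0.    1.23  0.28] F [ 0.8 -0.9 -0.5] w 0.721 g 22.9 zaxis [-0.002 -0.002 -1.   ]
176 ...............................................................................................
178 ...............................................................................................
180 ...............................................................................................
182 ...............................................................................................
184 .....................................ww........................................................
186 ..................................wwwww........................................................
188 ...............................w.wwwwwww.......................................................
190 .............w...............www..wwwwwww......................................................
192 ............................wwwww..wwww.RR.....................................................
194 .............
[... 4762 characters left out ...]
........#......................................############################............................................#
50 {'rearbot': [[294, 231], [265, 251]], 'mouthbot': [[270, 234], [243, 252]], 'lip': [[283, 204], [252, 223]], 'tip': [[263, 222], [236, 240]]}
60 {'rearbot': [[295, 230], [266, 250]], 'mouthbot': [[276, 241], [248, 259]], 'lip': [[281, 202], [251, 222]], 'tip': [[268, 230], [241, 248]]}
70 {'rearbot': [[296, 228], [266, 248]], 'mouthbot': [[282, 248], [255, 266]], 'lip': [[280, 201], [249, 220]], 'tip': [[274, 237], [247, 255]]}
80 {'rearbot': [[297, 226], [267, 246]], 'mouthbot': [[288, 253], [261, 272]], 'lip': [[278, 200], [248, 220]], 'tip': [[280, 243], [252, 262]]}
```

Three cells lie in the carton: one at (195,198), plus a touching pair at (187,204). Now I'll bring the bin down mouth-first onto the mat and lay it back upright.

Request:
drive_tool:
  increments:
    - {"delta_pos": [10,1,10],"turn": 0,"jaw": 0}
    - {"delta_pos": [20,1,20],"turn": 0,"jaw": 0}
    - {"delta_pos": [20,1,25],"turn": 0,"jaw": 0}
    - {"delta_pos": [18,1,25],"turn": 0,"jaw": 0}
    - {"delta_pos": [9,1,22],"turn": 0,"jaw": 0}
    - {"delta_pos": [0,1,14],"turn": 0,"jaw": 0}
    - {"delta_pos": [0,0,5],"turn": 0,"jaw": 0}
    - {"delta_pos": [0,0,0],"turn": 0,"jaw": 0}

```text
time: 19.1
tool_pos: [0.474, 0.2602, 0.2723]
tcp_rot: [-2.175, -2.264, 0.008]
wrist_force: [0.3, 0.7, -0.8]
width: 0.719
grip_force: 22.9
```

Request:
drive_tool:
  increments:
    - {"delta_pos": [0,0,3],"turn": 0,"jaw": 0}
    - {"delta_pos": [0,0,3],"turn": 0,"jaw": 0}
    - {"delta_pos": [0,0,2],"turn": 0,"jaw": 0}
    - {"delta_pos": [0,0,0],"turn": 0,"jaw": 0}

```text
time: 19.43
tool_pos: [0.4757, 0.2592, 0.2679]
tcp_rot: [2.179, 2.263, 0.002]
wrist_force: [-0.7, -0.2, 0.1]
width: 0.719
grip_force: 22.9
```

Request:
drive_tool:
  increments:
    - {"delta_pos": [0,0,2],"turn": 0,"jaw": 0}
    - {"delta_pos": [0,0,2],"turn": 0,"jaw": 0}
    - {"delta_pos": [0,0,0],"turn": 0,"jaw": 0}

```text
time: 19.68
tool_pos: [0.4755, 0.2591, 0.2634]
tcp_rot: [2.179, 2.263, 0.0]
wrist_force: [0.2, -0.2, -1.8]
width: 0.719
grip_force: 22.9
```

Request:
drive_tool:
  increments:
    - {"delta_pos": [0,0,2],"turn": 0,"jaw": 0}
    - {"delta_pos": [0,0,2],"turn": 0,"jaw": 0}
    - {"delta_pos": [0,0,0],"turn": 0,"jaw": 0}

```text
time: 19.93
tool_pos: [0.4753, 0.2592, 0.2589]
tcp_rot: [-2.179, -2.263, 0.001]
wrist_force: [-0.6, 0.2, -1.6]
width: 0.723
grip_force: 22.9
```

Request:
drive_tool:
  increments:
    - {"delta_pos": [0,0,2],"turn": 0,"jaw": 0}
    - {"delta_pos": [0,0,2],"turn": 0,"jaw": 0}
    - {"delta_pos": [0,0,0],"turn": 0,"jaw": 0}

```text
time: 20.18
tool_pos: [0.4759, 0.2602, 0.258]
tcp_rot: [-2.179, -2.262, -0.002]
wrist_force: [-5.5, -0.6, 15.2]
width: 0.716
grip_force: 24.5
```

Request:
drive_tool:
  increments:
    - {"delta_pos": [0,0,2],"turn": 0,"jaw": 0}
    - {"delta_pos": [0,0,2],"turn": 0,"jaw": 0}
    - {"delta_pos": [0,0,0],"turn": 0,"jaw": 0}

```text
time: 20.43
tool_pos: [0.4767, 0.2614, 0.2568]
tcp_rot: [-2.179, -2.261, -0.009]
wrist_force: [-8.9, 3.1, 25.4]
width: 0.718
grip_force: 27.2
```

Request:
drive_tool:
  increments:
    - {"delta_pos": [-5,0,-1],"turn": 0,"jaw": 0}
    - {"delta_pos": [-6,0,0],"turn": 0,"jaw": 0}
    - {"delta_pos": [-6,0,1],"turn": 0,"jaw": 0}
    - {"delta_pos": [-6,0,1],"turn": 0,"jaw": 0}
    - {"delta_pos": [0,0,0],"turn": 0,"jaw": 0}

```text
time: 20.85
tool_pos: [0.4771, 0.2366, 0.2538]
tcp_rot: [2.179, 2.263, 0.004]
wrist_force: [-6.2, -1.3, 18.2]
width: 0.718
grip_force: 30.4
```

```bash
python3 look.py c9 190 310 180 300
```

```text
t 20.85 tcp [0.4771 0.2366 0.2538] tool y yaw 2.15 shift [0. 0. 0.] turn -0.001 q [0.41 0.14 2.05 0.   0.95 0.38] F [-6.2 -1.3 18.2] w 0.718 g 30.4 zaxis [ 0.002  0.002 -1.   ]
180 .....................................#..................................................................................
183 .....................................#.............................................##.................RRRRRR............
186 ####..................................#...........................................###...........RRRRRRRRRRRRRRRRR.......
189 #####.................................###.......................................#.###.........RRRRRRRRRRRRRRRRRRRRRR....
192 ###..RR................................#####.................................##..###.........RRRRRRRRRRRRRRRRRRRRRRR....
195 ..RRRRRR.................................########.......................###....##.....####....RRRRRRRRRRRRRRRRRRRRRR....
198 ..RRRRRRR...................................######..#################.......###.....#########..RRRRRRRRRRRRRRRRRRRR.....
201 RR..RRRRRR..................................
[... 3956 characters left out ...]
..............................................####.##...................................................................
50 {'rearbot': [[275, 254], [250, 271]], 'mouthbot': [[255, 254], [232, 270]], 'lip': [[265, 231], [239, 248]], 'tip': [[250, 244], [226, 260]]}
60 {'rearbot': [[276, 253], [250, 271]], 'mouthbot': [[261, 261], [237, 277]], 'lip': [[264, 230], [237, 247]], 'tip': [[254, 251], [230, 267]]}
70 {'rearbot': [[277, 252], [251, 269]], 'mouthbot': [[266, 267], [242, 283]], 'lip': [[263, 229], [236, 246]], 'tip': [[259, 257], [235, 274]]}
80 {'rearbot': [[277, 250], [251, 268]], 'mouthbot': [[271, 272], [247, 289]], 'lip': [[261, 228], [235, 245]], 'tip': [[264, 263], [240, 280]]}
```

The tilt reads about 44° from the corners at (281,255) and (232,262), and it is rotating back. I'll continue the arc down.

Request:
drive_tool:
  increments:
    - {"delta_pos": [-8.6,0,4.5],"turn": 0,"jaw": 0}
    - {"delta_pos": [-8.1,0,5.3],"turn": 0,"jaw": 0}
    - {"delta_pos": [-7.6,0,6.1],"turn": 0,"jaw": 0}
    - {"delta_pos": [0,0,0],"turn": 0,"jaw": 0}

```text
time: 21.28
tool_pos: [0.4779, 0.2109, 0.2378]
tcp_rot: [2.176, 2.263, -0.002]
wrist_force: [-6.7, -6.9, 23.5]
width: 0.714
grip_force: 38.3
```

Request:
drive_tool:
  increments:
    - {"delta_pos": [-6.9,0,6.8],"turn": 0,"jaw": 0}
    - {"delta_pos": [-6.3,0,7.4],"turn": 0,"jaw": 0}
    - {"delta_pos": [0,0,0],"turn": 0,"jaw": 0}

```text
time: 21.53
tool_pos: [0.4789, 0.1971, 0.2229]
tcp_rot: [2.175, 2.262, -0.001]
wrist_force: [-2.8, -8.4, 14.8]
width: 0.718
grip_force: 37.4
```

Request:
drive_tool:
  increments:
    - {"delta_pos": [-5.6,0,8],"turn": 0,"jaw": 0}
    - {"delta_pos": [-4.7,0,8.3],"turn": 0,"jaw": 0}
    - {"delta_pos": [0,0,0],"turn": 0,"jaw": 0}

```text
time: 21.78
tool_pos: [0.4798, 0.1877, 0.2053]
tcp_rot: [2.177, 2.26, 0.004]
wrist_force: [0.6, -4.1, 6.9]
width: 0.717
grip_force: 37.4
```

Request:
drive_tool:
  increments:
    - {"delta_pos": [-2,0,4],"turn": 0,"jaw": 0}
    - {"delta_pos": [-1,0,3],"turn": 0,"jaw": 0}
    - {"delta_pos": [0,0,0],"turn": 0,"jaw": 0}

```text
time: 22.03
tool_pos: [0.48, 0.1853, 0.1985]
tcp_rot: [2.177, 2.261, 0.005]
wrist_force: [1.0, -3.5, 5.7]
width: 0.718
grip_force: 37.5
```

```bash
sed -i 's/(50,60,70,80)/(0,10,20)/' look.py; python3 look.py c10 215 335 215 300
```

```text
t 22.03 tcp [0.48   0.1853 0.1985] tool y yaw 2.16 shift [0. 0. 0.] turn -0.001 q [ 0.32  0.19  2.12 -0.    0.83  0.28] F [ 1.  -3.5  5.7] w 0.718 g 37.5 zaxis [ 0.004  0.    -1.   ]
215 .......................................................................................................................#
218 .............................##..#.....................................................................................#
221 .........................######..#..................................................................................####
224 ....................##############.............................................#................................########
227 ...............##############.....##.........................................###............................############
230 ..........##############...........###.....................................#.####........................####..#########
233 ......##############...............#####................................##..##########................##################
236 .##############.......................
[... 2441 characters left out ...]
................
296 .....................########................#######################....................................................
299 .......................##########......#.........##############.........................................................
0 {'rearbot': [[284, 282], [259, 299]], 'mouthbot': [[253, 250], [229, 266]], 'lip': [[288, 273], [263, 291]], 'tip': [[253, 243], [228, 259]]}
10 {'rearbot': [[286, 284], [261, 301]], 'mouthbot': [[255, 256], [232, 272]], 'lip': [[287, 271], [262, 289]], 'tip': [[254, 249], [230, 265]]}
20 {'rearbot': [[287, 285], [263, 303]], 'mouthbot': [[258, 263], [235, 279]], 'lip': [[286, 269], [261, 287]], 'tip': [[256, 255], [232, 271]]}
```

Request:
drive_tool:
  increments:
    - {"delta_pos": [-0.5,0,2],"turn": 0,"jaw": 0}
    - {"delta_pos": [-0.5,0,2],"turn": 0,"jaw": 0}
    - {"delta_pos": [0,0,0],"turn": 0,"jaw": 0}

```text
time: 22.38
tool_pos: [0.4797, 0.1845, 0.1943]
tcp_rot: [2.177, 2.261, 0.004]
wrist_force: [-0.2, -3.1, 5.8]
width: 0.72
grip_force: 37.7
```

Request:
drive_tool:
  increments:
    - {"delta_pos": [-0.5,0,2],"turn": 0,"jaw": 0}
    - {"delta_pos": [-0.5,0,2],"turn": 0,"jaw": 0}
    - {"delta_pos": [0,0,0],"turn": 0,"jaw": 0}

```text
time: 22.63
tool_pos: [0.4796, 0.1836, 0.1901]
tcp_rot: [2.177, 2.262, 0.004]
wrist_force: [1.6, -2.4, 4.8]
width: 0.719
grip_force: 37.8
```

Request:
drive_tool:
  increments:
    - {"delta_pos": [-0.5,0,2],"turn": 0,"jaw": 0}
    - {"delta_pos": [-0.5,0,2],"turn": 0,"jaw": 0}
    - {"delta_pos": [0,0,0],"turn": 0,"jaw": 0}

```text
time: 22.88
tool_pos: [0.4799, 0.183, 0.1882]
tcp_rot: [2.178, 2.262, 0.004]
wrist_force: [-4.9, -2.9, 20.7]
width: 0.719
grip_force: 39.8
```

Request:
drive_tool:
  increments:
    - {"delta_pos": [0,0,2],"turn": 0,"jaw": 0}
    - {"delta_pos": [0,0,1],"turn": 0,"jaw": 0}
    - {"delta_pos": [0,0,0],"turn": 0,"jaw": 0}

```text
time: 23.13
tool_pos: [0.4801, 0.1831, 0.1881]
tcp_rot: [2.178, 2.263, 0.002]
wrist_force: [-14.0, -7.1, 45.9]
width: 0.717
grip_force: 42.8
```

Solid contact shows the bin is flat. I'll ease off, release and withdraw upward.

Request:
drive_tool:
  increments:
    - {"delta_pos": [0,0,-2],"turn": 0,"jaw": 0.2}
    - {"delta_pos": [0,0,-2],"turn": 0,"jaw": 0.4}
    - {"delta_pos": [0,0,0],"turn": 0,"jaw": 0.6}
    - {"delta_pos": [0,0,0],"turn": 0,"jaw": 0.85}
    - {"delta_pos": [0,0,0],"turn": 0,"jaw": 1}
    - {"delta_pos": [0,0,0],"turn": 0,"jaw": 1}
    - {"delta_pos": [0,0,-5],"turn": 0,"jaw": 1}
    - {"delta_pos": [0,0,-10],"turn": 0,"jaw": 1}

```text
time: 23.8
tool_pos: [0.4774, 0.1823, 0.1997]
tcp_rot: [-2.178, -2.262, 0.005]
wrist_force: [0.7, -0.0, -0.9]
width: 1.002
grip_force: 0.0
```

Request:
drive_tool:
  increments:
    - {"delta_pos": [0,0,-20],"turn": 0,"jaw": 1}
    - {"delta_pos": [0,0,-30],"turn": 0,"jaw": 1}
    - {"delta_pos": [0,0,-35],"turn": 0,"jaw": 1}
    - {"delta_pos": [0,0,-35],"turn": 0,"jaw": 1}
    - {"delta_pos": [-35,0,-20],"turn": 0,"jaw": 1}
    - {"delta_pos": [-35,0,0],"turn": 0,"jaw": 1}
    - {"delta_pos": [-35,0,0],"turn": 0,"jaw": 1}
    - {"delta_pos": [-35,0,0],"turn": 0,"jaw": 1}

```text
time: 24.47
tool_pos: [0.4837, 0.0416, 0.343]
tcp_rot: [2.176, 2.263, 0.003]
wrist_force: [0.7, 0.0, -0.4]
width: 1.006
grip_force: 0.0
```

```bash
python3 look.py c11; python3 - <<'E'
from h import *
D=pickle.load(open("c11.pkl","rb"))
def red(c):
    h=cv2.cvtColor(c["pixels"],cv2.COLOR_RGB2HSV)
    return h,cv2.inRange(h,(0,120,90),(8,255,255))|cv2.inRange(h,(172,120,90),(179,255,255))
c=D["top"];h,r=red(c);g=cv2.inRange(h,(0,0,75),(179,45,200))
for v in range(228,290,2):print(v,"".join("R" if b else "#" if a else "." for a,b in zip(g[v,195:350],r[v,195:350])))
c0=pickle.load(open("c0.pkl","rb"))["top"]
df=np.abs(c0["pixels"].astype(int)-c["pixels"]).sum(2)
print("multimeter diff",(df[180:222,158:222]>90).sum(),"tin",(df[174:200,245:272]>90).sum(),"empty bin",(df[165:222,328:362]>90).sum())
E
```

```text
t 24.47 tcp [0.4837 0.0416 0.343 ] tool y yaw 2.25 shift [0. 0. 0.] turn 0.001 q [ 0.03 -0.05  2.07 -0.    1.12 -0.  ] F [ 0.7  0.  -0.4] w 1.006 g 0.0 zaxis [ 0.003 -0.    -1.   ]
228 ...........................................................................................................................................................
230 ...........................................................................................................................................................
232 ......................................................................#....................................................................................
234 ......................................................................#....................................................................................
236 .....................................................................##....................................................................................
238 .....................................................................##............................................
[... 3376 characters left out ...]
........................
282 ###....................................................................#...................................................................................
284 ####..................................................................###############################################################################......
286 ####..................................................................##########...............................................#.................##...###..
288 ####..................................................................##########...........................................................................
multimeter diff 0 tin 0 empty bin 0
```

The bin stands upright and empty at top (317,258). The three cells are in the carton at rows 256–275, and the multimeter, tin and other bin show no change from the first picture.

```bash
python3 -c "
from workcell import bot;print(bot.finish_job())"
```

```text
the job is handed in; nothing more can be done
None
```

The job is done and handed in at about 24 s: all three cells are in the carton, and the emptied bin stands upright on the mat beside it. The other bin still hangs, and the camera shows no change in the multimeter or the flux tin.

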